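# Hook and clamp the draw latch of the dish case

### The arm

A 6-joint arm with a two-finger parallel gripper is mounted at the origin on the work surface. World frame = base frame: x ahead of the robot, y to its left, z up, the work surface at z = 0. Lengths are in mm, angles in rad, forces in N, time in s.
With the tool pointing down it reaches from about 350 to 925 mm from the base axis. Payload 6.4 kg.
Tool frame: the origin (TCP) lies on the front face of the gripper's body, between the roots of the fingers; the fingertips stand ctrl.tip_extent ahead of it and the grasp point (between the pads) lies 54 mm ahead of it (ctrl.tip_extent is the distance from the TCP to the fingertips, in mm); z points along the fingers, y is the direction in which the jaws open and shut (so a half turn about z gives the same grasp; the last joint's range is limited). The gripper opens to 85 mm and grips with 20 to 120 N. Pads are 22 mm wide; open, the fingers measure 114 mm over their backs; the gripper's body (76 mm by 85 mm) begins 54 mm behind the grasp point. The pads swing forward as they close: fully open they stand 13 mm farther back than shut.
Start: joints at [1.06, 0.245, 1.558, -0, 1.339, -0.174], TCP at [214.802, 613.494, 303.89] pointing down, gripper open.
Joint ranges: [-3.13, 3.13], [-1.02, 2.26], [0.13, 2.54], [-0.95, 4.09], [0.21, 2.88], [-2.74, 2.74]. Speed limits (rad/s): [2.57, 2.57, 3.14, 3.14, 3.14, 3.14].

### API

Orientations are given as a 3x3 rotation matrix whose columns are the frame's x, y, z axes.
In Python, from workcell import ctrl gives the robot as it stands. The module is installed in compiled form; this text tells all that it offers.
- The arm moves only by the tool carry_out, never from a script. Its arguments are lists of equal length, an entry for each row: "travel": the shift along the tool's x, y, z in cm, a list of three; "roll": the turn about the tool's z in degrees. In form: {"travel": [[x, y, z], ...], "roll": [roll, ...]}. A call has 1 to 20 rows; each row shifts and turns the commanded pose from where the row before left it, along the tool's axes as they then stand; what a row does not reach is not made up. A row lasts 1/12 s, in which the tool goes at most 41.7 mm and 7.16 degrees, less where a joint would pass 70% of its speed; a pose out of reach is approached as far as the arm can. A call is refused whole if a number of a shift passes 4.17 or a number of a turn 7.16, either way. A call with a gripper value outside its range is refused whole. "jaw" is the finger opening in cm, from 0 to 8.54, set as the call begins (left out, the last holds). The fingers move at their own pace and stop on an object; "force" is the grip in N (left out, the last holds). Time passes only in rows, so rows that do not move let the fingers close. It gives the time, the measured TCP pose, the force and the opening at its end, in the units of the state.
- ctrl.get_state(): the state, without advancing time (a new reading comes with each control period).
- ctrl.camera(name): name is "side" or "top"; returns (picture, depth): 384x512x3 uint8, red, green, blue; 384x512 float32, mm along the optical axis (not along the pixel's ray), 0 where there is no reading.
- ctrl.camera_params(name): a dict with "intrinsics" (3x3 intrinsics, pixels), "T" (4x4, takes a point from camera to world coordinates). Camera axes: x right, y down, z forward; pixel columns grow to the right and rows downward; lengths in mm; the calibration is good to about 2 mm. A picture is of the moment at which its call begins. camera_params takes no time and is no camera call.
- ctrl.hand_in(): hands the job in, once; it reports no verdict.
The state is a dict: "clock": time; "q": joint angles; "qvel": joint speeds; "tau": joint torques, N m; "ee_pos": TCP position; "tool_rot": TCP orientation; "ft_force": force on the tool from outside, world axes, zero at the start; "wrist_torque": the same for the moment, N m; "finger_gap": finger opening in mm.
Only numpy, scipy, OpenCV 4.12 (cv2) and the standard library are available. Lean on these libraries where they do the work, as an engineer would, in place of code of your own. Each camera call takes 0.05 s, during which the arm holds its last target. There are 200 camera calls.

### The job

On the porcelain carrying case that stands ajar on the side table, swing the latch's wire loop over and behind the keeper and draw it snug under the keeper's lip, then press the lever down over centre until it is fully home and hold it there firmly for a moment, with roughly ten newtons and never more than thirty, so that the case stays shut when you let go. Do not force the loop hard against the keeper with your grip on it, and leave the other things on the table where they are.

Things in the scene. Friction and masses are not known exactly. Their poses are not given: they have to be found in the camera images.
- case: Birch plywood case standing upright, 200 (x) x 260 (y) x 130 mm high, fixed. Origin: centre of its underside. Two half shells meet at a seam in the plane x = 0. The latch lies on the flat top deck (z = 130 mm) along x at y = 0: lever on the fixed +x shell, keeper on the moving -x shell. A low black handle (14 mm high) lies on the deck at x = 50, y = 50 to 120 mm.
- shell (a joint): Angle of the moving -x shell about its hinge at the bottom of the seam (rad): 0 shut, about 0.047 ajar (6 mm gap at the deck). A stiff seal pushes it ajar; drawing it in at the keeper takes about 11 N per mm, up to 50 N. The keeper moves with it. Clamped by the latch it stands at about 0.01.
- keeper: Steel catch, 24 mm wide (y), on the moving shell's deck. Origin: on the deck, at the foot of the upright catching face, which looks to -x. Axes as the case's. In front of the face (to -x) a pad 5 mm high runs 16 mm out; above it a lip, 15 to 19 mm over the deck, reaches 5 mm out. The block behind the face is 8 mm thick (x), 19 mm high.
- lever (a joint): Lever angle (rad): 0 flat and home, pointing to +x, a hard stop; 1.57 upright; 1.95 (limit) leaning to the keeper. Its stiff pin holds it where it is put. With the loop hooked and snug it stands at about 1.0; pressing it on takes up to 5 N near its end, most near 0.7; it goes over centre at about 0.15 and then stays down by itself.
- lever_pivot (a point): Lever pivot (axis along y), 14 mm above the deck, 12 mm to +x of the seam. Its axes turn with the lever: its x points along the lever.
- lever_end (a point): Middle of the upper face (the face that is up when the lever is home) at the lever's free end, 58 mm from the pivot and 5 mm above the lever's centre plane.
- lever_paddle: The steel lever's flat paddle, 22 to 26 mm wide, from 7 to 65 mm from the pivot, upper face 4 to 5 mm above the line through the pivot. Origin and axes: as lever_pivot. Its thin pin bends above 30 N.
- loop (a joint): Angle of the loop to the lever (rad). The loop's slope above level, pointing to -x, is loop - lever - 0.045. Its stiff pin holds it where it is put, so it swings up with the lever when the lever is turned home, unless its bar is drawn under the keeper's lip first.
- loop_bail: Steel wire loop, wire 6 mm thick, side arms at y = +-20 mm, pinned to the lever 14 mm from the lever's pivot (on the lever's line, 6 degrees below it). Origin: middle of that pin. Its x axis points back from the bar to the pin; the bar lies at x = -89.1 mm. Pulling the loop to -x swings the lever up towards the keeper.
- loop_bar (a point): Centre of the loop's crossbar (6 mm round, 46 mm long, along y), 89.1 mm from the loop's pin. Axes as loop_bail. To hook it, it must pass over the lip and come down more than 8 mm out (-x) from the keeper's face onto the pad (bar centre then 8 mm over the deck), and be drawn to +x under the lip until it meets the face (bar centre 3 mm out).
- loop_tab (a point): Centre of the grip part of the steel thumb tab on the loop: an upright fin 10 mm thick (y), 18 mm long (x), its top 27 mm above the bar's centre line, standing 14 mm out beyond the bar. This point is 14 mm to -x of the bar and 18 mm above it, in loop_bail's axes. Pinched lightly across y it can turn between the finger pads.
- tiers: Bystander: stack of three white porcelain dishes, 140 mm across, 134 mm high with its lid. Origin: centre of its underside. Leave it.
- dispenser: Bystander: empty clear plastic push dispenser, 60 mm across, 142 mm high. Origin: centre of its underside. Leave it.
- torch: Bystander: black aluminium torch lying along its x axis, 120 mm long, 34 mm thick. Origin: under its middle. Leave it.
- top: Bystander: varnished wooden spinning top lying on its side, 62 mm long, 48 mm across. Origin: under its middle, at table height. Leave it.

How it is judged (in metres and radians):
On the way, in this order (a step that is already met when the one before it is completed fails the run):
1. the loop's bar is behind the keeper, under its lip, with the lever still raised (x of loop_bar in the frame of keeper between -0.0075 and -0.001 m and z of loop_bar in the frame of keeper below 0.0145 m and value of joint lever above 0.6 rad), for 0.2 s.
2. the lever is pressed home and held down with more than 5 N for 0.3 s, the loop hooked (x of loop_bar in the frame of keeper between -0.0075 and -0.001 m and z of loop_bar in the frame of keeper below 0.0145 m and value of joint lever below 0.06 rad and contact force between lever_paddle and anything else above 5 N), for 0.3 s.
At the end, for the whole second after the job is handed in: The lever lies home (under 0.06 rad), the loop's bar is still behind the keeper's face under its lip (1 to 7.5 mm out from the face, under 14.5 mm above the deck), and the shell is drawn shut to under 0.02 rad (2.5 mm at the deck) (x of loop_bar in the frame of keeper between -0.0075 and -0.001 m and z of loop_bar in the frame of keeper below 0.0145 m and value of joint lever below 0.06 rad and value of joint shell below 0.02 rad); the robot touches nothing.
It fails at once if more than 30 N on the lever (contact force between lever_paddle and anything else above 30 N).
It fails at once if the loop is wrenched against the keeper: more than 25 N between them while the fingers touch the loop (contact force between loop_bail and keeper above 25 N and contact force between the fingers and loop_bail above 0.5 N).
It fails at once if a bystander is moved more than 20 mm (distance of any of tiers, dispenser, torch, top from where it was at the start of the episode above 0.02 m).
It fails at once if a bystander is tipped (angle between any of tiers, dispenser, torch, top's own z axis and vertical above 0.3 rad).
It also fails if it takes over 58 s, if anything falls off the work surface, if the arm or the gripper's body presses on something with over 40 N, if the wrist force passes 120 N, or if a joint passes its speed limit or range.

## Working session

There is one attempt and no reset: what is moved stays moved. The work goes in short steps, Python scripts to look and compute and a tool call to move; the robot and the scene stay as the last step left them, time stands still between calls to the robot, and variables do not carry over. Pictures are saved under pics/ and viewed, about 8 in all and at most 12, crops included, and the job is handed in when it is done.

Besides the shell and the picture viewer there is one more tool, called after ">>>" as name(argument=value, ...) on one line, values as JSON. carry_out: Moves the arm, as the interface text tells. Its arguments: {"type":"object","properties":{"travel":{"type":"array","items":{"type":"array","items":{"type":"number"}}},"roll":{"type":"array","items":{"type":"number"}},"jaw":{"type":"number"},"force":{"type":"number"}},"required":["travel","roll"]}

```bash
mkdir -p pics; cat > h.py <<'E'
import numpy as np, cv2
from workcell import ctrl
def grab(n,tag):
    im,d=ctrl.camera(n); P=ctrl.camera_params(n)
    np.savez(f'{tag}_{n}.npz',im=im,d=d,K=P['intrinsics'],T=P['T'])
    return im,d,P['intrinsics'],P['T']
def world(d,K,T):
    v,u=np.mgrid[:d.shape[0],:d.shape[1]]
    p=np.stack([(u-K[0,2])/K[0,0]*d,(v-K[1,2])/K[1,1]*d,d],-1)
    return p@T[:3,:3].T+T[:3,3]
def ray(u,v,K,T):
    r=T[:3,:3]@np.array([(u-K[0,2])/K[0,0],(v-K[1,2])/K[1,1],1]); return T[:3,3],r
def onz(u,v,z,K,T):
    o,r=ray(u,v,K,T); return o+r*(z-o[2])/r[2]
def proj(p,K,T):
    c=T[:3,:3].T@(np.asarray(p,float)-T[:3,3]); return (K@c)[:2]/c[2]
E
python3 - <<'E'
from h import *
s=ctrl.get_state(); print(s,ctrl.tip_extent)
ims=[]
for n in ('side','top'):
    im,d,K,T=grab(n,'a'); print(n,K,T.round(3)); ims.append(im)
    cv2.imwrite(f'pics/a_{n}.png',cv2.resize(im[:,:,::-1],None,fx=1.5,fy=1.5,interpolation=cv2.INTER_CUBIC))
E
```

```text
{'clock': 0.0, 'q': array([ 1.05990085e+00,  2.45790419e-01,  1.55903377e+00,  3.16564295e-06,
        1.33867837e+00, -1.74123004e-01]), 'qvel': array([ 6.91659448e-04, -3.54100654e-04, -2.29259797e-04, -5.12537100e-05,
        2.65785658e-04, -7.28361849e-04]), 'tau': array([ 2.51722064e-03, -4.29515719e+01, -3.26126826e+01,  6.91510900e-05,
        5.25430951e-03, -3.66298480e-06]), 'ee_pos': array([214.58567651, 613.1095021 , 302.78469241]), 'tool_rot': array([[-9.43825693e-01,  3.30442405e-01, -9.36549076e-04],
       [ 3.30443564e-01,  9.43824285e-01, -1.66451233e-03],
       [ 3.33912305e-04, -1.88048612e-03, -9.99998176e-01]]), 'ft_force': array([0.75476034, 0.67075822, 0.48442711]), 'wrist_torque': array([0.0017979 , 0.00871532, 0.0499863 ]), 'finger_gap': 85.15461976051023} 72.6
side [[377.04298809   0.         253.45947827]
 [  0.         377.04298809 188.75705141]
 [  0.           0.           1.        ]] [[ 8.14000e-01 -4.21000e-01  4.00000e-01  2.77810e+02]
 [-5.81000e-01 -5.80000e-01  5.71000e-01 -4.78064e+02]
 [-9.00000e-03 -6.97000e-01 -7.17000e-01  7.63168e+02]
 [ 0.00000e+00  0.00000e+00  0.00000e+00  1.00000e+00]]
top [[393.50935215   0.         256.64751413]
 [  0.         393.50935215 188.87052832]
 [  0.           0.           1.        ]] [[-4.400000e-02 -9.770000e-01  2.100000e-01  4.283370e+02]
 [-9.990000e-01  4.200000e-02 -1.100000e-02  4.879600e+01]
 [ 2.000000e-03 -2.100000e-01 -9.780000e-01  1.002037e+03]
 [ 0.000000e+00  0.000000e+00  0.000000e+00  1.000000e+00]]
```

View pics/a_side.png

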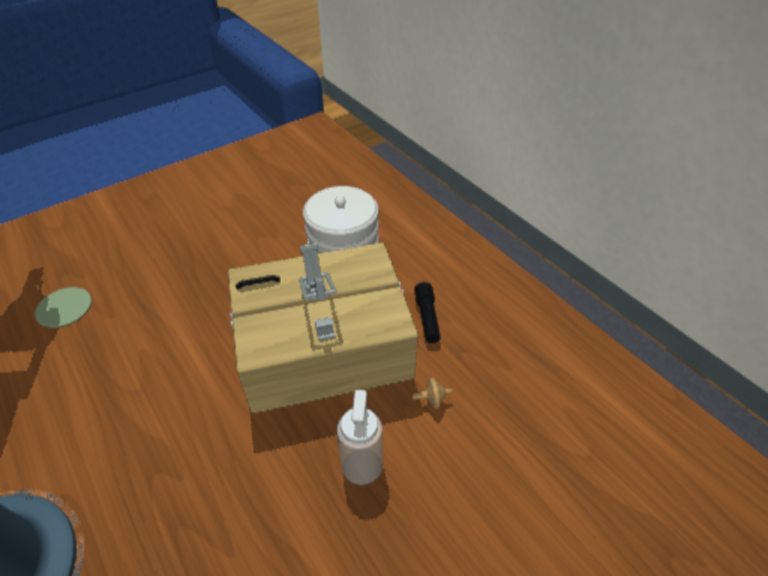

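View pics/a_top.png

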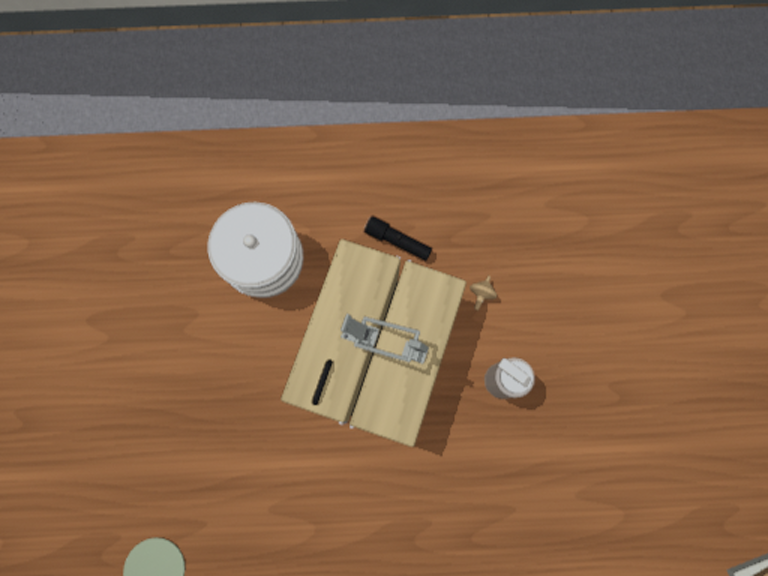

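The side view shows the lever raised at about (312,265) and the keeper at (325,328). The top view shows the lever at (355,330), the loop arms running right to the keeper at (415,350), the dishes on the left, the dispenser at (513,378), and the torch and top beyond the case.

```bash
python3 - <<'E'
from h import *
D={n:np.load(f'a_{n}.npz') for n in('side','top')}
tiles=[]
for n,(u0,v0,w,h) in {'side':(190,150,66,90),'top':(215,195,84,60)}.items():
    c=D[n]['im'][v0:v0+h,u0:u0+w,::-1]
    f=7 if n=='top' else 6
    cv2.imwrite(f'pics/b_{n}.png',cv2.resize(c,None,fx=f,fy=f,interpolation=cv2.INTER_CUBIC))
a=cv2.imread('pics/b_side.png');b=cv2.imread('pics/b_top.png')
H=max(a.shape[0],b.shape[0]); cv=np.zeros((H,a.shape[1]+b.shape[1],3),np.uint8)
cv[:a.shape[0],:a.shape[1]]=a; cv[:b.shape[0],a.shape[1]:]=b
s=min(1,798/cv.shape[1]);print(s,a.shape,b.shape); cv2.imwrite('pics/b.png',cv2.resize(cv,None,fx=s,fy=s))
# deck: top view, wood colour, z ~130
for n in D:
    d=D[n]; W=world(d['d'],d['K'],d['T']); hsv=cv2.cvtColor(d['im'],cv2.COLOR_RGB2HSV)
    z=W[...,2]; m=(d['d']>0)&(z>118)&(z<140)&(np.hypot(W[...,0]-410,W[...,1]-20)<600)
    wood=m&(hsv[...,0]>14)&(hsv[...,0]<30)&(hsv[...,1]>60)
    nn,l,st,ce=cv2.connectedComponentsWithStats(wood.astype(np.uint8))
    print(n,[(st[i].tolist()) for i in range(1,nn) if st[i,4]>300])
    ok=np.isin(l,[i for i in range(1,nn) if st[i,4]>300])
    p=W[ok]; print('z',np.percentile(p[:,2],[5,50,95]))
    r=cv2.minAreaRect(p[:,:2].astype(np.float32)); print(r,cv2.boxPoints(r).round(1).tolist())
    c0=np.array(r[0])
    g=(d['d']>0)&(hsv[...,1]<50)&(z>133)&(np.hypot(W[...,0]-c0[0],W[...,1]-c0[1])<110)
    np.savez(f'g_{n}.npz',p=W[g],uv=np.argwhere(g)[:,::-1])
    print('grey',g.sum(),W[g].min(0).round(),W[g].max(0).round())
E
```

```text
0.8109756097560976 (540, 396, 3) (420, 588, 3)
side [[152, 162, 127, 88, 7121]]
z [123.59636461 129.08103558 131.97789367]
((534.2011108398438, 55.75079345703125), (208.10183715820312, 260.37249755859375), 68.52957153320312) [[375.0, 6.599999904632568], [617.2999877929688, -88.69999694824219], [693.4000244140625, 104.9000015258789], [451.1000061035156, 200.1999969482422]]
grey 602 [462. -17. 133.] [561. 139. 233.]
top [[187, 159, 80, 122, 4558], [233, 174, 78, 124, 4467]]
z [124.47867904 128.68312271 131.90536884]
((533.6937866210938, 57.376747131347656), (205.2763214111328, 260.36505126953125), 68.59280395507812) [[375.0, 9.300000190734863], [617.4000244140625, -85.69999694824219], [692.4000244140625, 105.4000015258789], [450.0, 200.39999389648438]]
grey 697 [460. -14. 133.] [562. 142. 234.]
```

View pics/b.png

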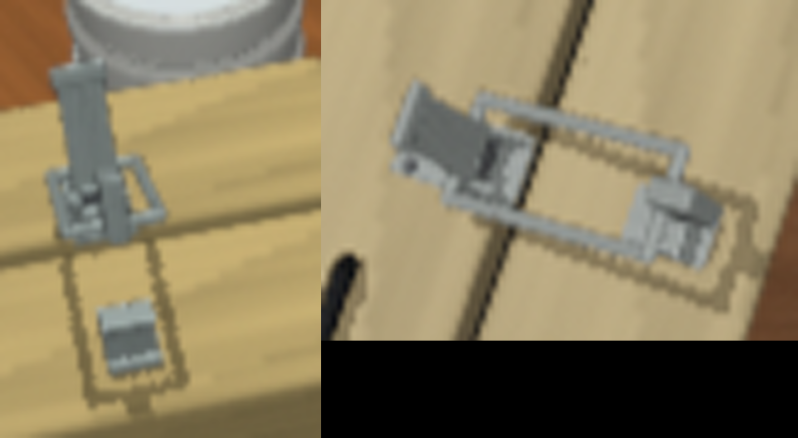

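The enlarged crop shows the lever upright and leaning. The loop sticks out towards the keeper, raised well clear of it, so its shadow falls on the deck. Next I'll put the grey points into the case frame.

```bash
cat >> h.py <<'E'
A=np.deg2rad(68.55); R=np.array([[np.cos(A),-np.sin(A),0],[np.sin(A),np.cos(A),0],[0,0,1]]); O=np.array([534.9,59.7,0.])
def case(p): return (np.asarray(p)-O)@R
def wcase(p): return R@np.asarray(p,float)+O
E
python3 - <<'E'
from h import *
import matplotlib
E
python3 - <<'E'
from h import *
cv=np.full((600,800,3),255,np.uint8)
for n,c,oy in(('side',(0,0,255),0),('top',(255,0,0),0)):
    q=case(np.load(f'g_{n}.npz')['p'])
    q=q[(abs(q[:,1])<45)&(abs(q[:,0])<130)]
    for x,y,z in q:
        cv2.circle(cv,(int(400+x*3),int(380-(z-130)*3)),2,c,-1)
        cv2.circle(cv,(int(400+x*3),int(500-y*3)),2,c,-1)
    for x0 in range(-90,50,10):
        b=q[(q[:,0]>=x0)&(q[:,0]<x0+10)]
        if len(b): print(n,x0,len(b),'y',np.percentile(b[:,1],[2,50,98]).round(1),'z',np.percentile(b[:,2],[2,50,98]).round(1))
for x in range(-120,121,20): cv2.line(cv,(400+3*x,376),(400+3*x,384),(0,0,0),1)
for z in range(0,121,20): cv2.line(cv,(396,380-3*z),(404,380-3*z),(0,0,0),1)
cv2.imwrite('pics/c.png',cv)
E
```

```text
side -90 2 y [-6.3 -5.3 -4.3] z [133.2 133.3 133.4]
side -80 65 y [-10.4  -0.8   8.5] z [133.5 213.3 225.4]
side -70 118 y [-18.3   0.4  18.3] z [133.9 148.3 232.1]
side -60 35 y [-21.7  -1.1  21.7] z [145.4 200.9 229.9]
side -50 5 y [-21.8 -19.2  20.3] z [192.1 194.1 195.5]
side -40 10 y [-21.6  17.7  21.8] z [186.8 189.  191.7]
side -30 6 y [-20.5  -0.8  20.7] z [180.8 183.1 184.8]
side -20 7 y [-21.3  17.6  20.2] z [176.  179.1 180.2]
side -10 12 y [-20.2  11.5  21.6] z [133.1 171.4 174.4]
side 0 28 y [-21.1   8.   20.3] z [134.3 145.3 168.2]
side 10 95 y [-18.7   3.2  15.5] z [133.8 159.2 168.5]
side 20 91 y [-10.1   0.2  12.6] z [134.1 175.5 186.3]
side 30 91 y [-12.4  -0.2  12. ] z [174.4 195.1 202.9]
side 40 5 y [-11.   -7.    4.3] z [200.6 202.6 203.1]
top -80 26 y [-2.8  2.5 10.2] z [133.1 212.9 224.4]
top -70 63 y [-16.4   4.4  14.4] z [140.1 201.6 232. ]
top -60 84 y [-20.9   3.6  22.5] z [133.6 200.5 229.1]
top -50 34 y [-20.6   6.   22.9] z [133.6 192.4 197.9]
top -40 25 y [-20.7  18.9  23.2] z [184.7 187.4 190.8]
top -30 22 y [-20.9   1.   23. ] z [178.3 182.2 186.5]
top -20 24 y [-21.2 -16.6  23. ] z [174.8 177.4 180.5]
top -10 37 y [-21.7  -1.7  23.2] z [133.6 170.6 176. ]
top 0 57 y [-20.7   1.8  22.9] z [133.4 150.2 169.4]
top 10 95 y [-20.    2.2  22.5] z [133.7 158.6 165.3]
top 20 74 y [-19.2   2.8  20. ] z [133.5 171.2 183.4]
top 30 73 y [-10.    3.2  14.8] z [133.6 192.  203.1]
top 40 20 y [-10.    4.5  14.6] z [133.2 200.4 204.1]Traceback (most recent call last):
  File "<stdin>", line 2, in <module>
ModuleNotFoundError: No module named 'matplotlib'
```

View pics/c.png

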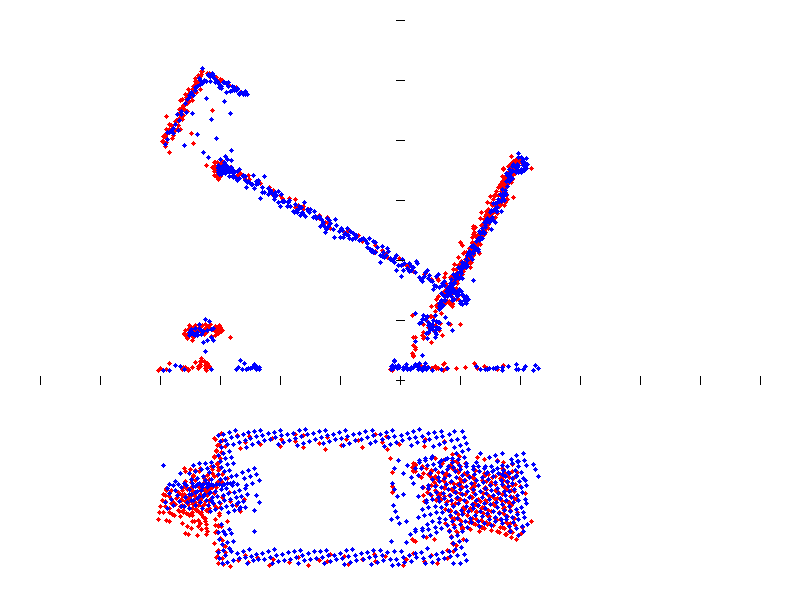

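The side profile is clear. The lever stands at about 1.08 rad with its end at case (40, 203). The loop slopes up about 0.51 rad, with the bar at (-58, 199) and the tab around (-62, 222). The keeper top spans x = -72 to -59, so its face is at about -66. First I'll turn the tool so its x axis matches the case's x, then fly over.

>>> carry_out(travel=[[0, 0, -0.3], [0, 0, -0.3], [0, 0, -0.3], [0, 0, -0.3], [0, 0, -0.3], [0, 0, -0.3], [0, 0, -0.3], [0, 0, -0.3], [0, 0, -0.3], [0, 0, -0.3], [0, 0, -0.3], [0, 0, -0.3], [0, 0, -0.3]], roll=[7.09, 7.09, 7.09, 7.09, 7.09, 7.09, 7.09, 7.09, 7.09, 7.09, 7.09, 7.09, 7.09], jaw=5, force=20)

```text
clock: 1.18
ee_pos: [214.7, 613.3, 342.4]
tool_rot: [[0.372, 0.928, -0.001], [0.928, -0.372, -0.001], [-0.001, -0.0, -1.0]]
ft_force: [-0.3, 0.4, 0.9]
finger_gap: 50.1
```

>>> carry_out(travel=[[-2.28, 2.5, 0], [-2.28, 2.5, 0], [-2.28, 2.5, 0], [-2.28, 2.5, 0], [-2.28, 2.5, 0], [-2.28, 2.5, 0], [-2.28, 2.5, 0], [-2.28, 2.5, 0], [-2.28, 2.5, 0], [-2.28, 2.5, 0], [-2.28, 2.5, 0], [-2.28, 2.5, 0], [-2.28, 2.5, 0], [-2.28, 2.5, 0], [-2.28, 2.5, 0], [-2.28, 2.5, 0], [-2.28, 2.5, 0], [-2.28, 2.5, 0], [-2.28, 2.5, 0], [-2.28, 2.5, 0]], roll=[0, 0, 0, 0, 0, 0, 0, 0, 0, 0, 0, 0, 0, 0, 0, 0, 0, 0, 0, 0])

```text
clock: 2.85
ee_pos: [513.5, 4.5, 342.5]
tool_rot: [[0.366, 0.931, -0.001], [0.931, -0.366, 0.0], [-0.0, -0.001, -1.0]]
ft_force: [0.8, 0.3, -0.0]
finger_gap: 50.0
```

```bash
cat >> h.py <<'E'
def st():
    s=ctrl.get_state(); p=s['ee_pos']; c=case(p); r=s['tool_rot']
    print('t%.2f'%s['clock'],'grip case',(c-[0,0,54]).round(1),'yawerr',round(np.degrees(np.arctan2(r[1,0],r[0,0]))-68.55,2),'zax',r[:,2].round(4),'Fcase',(s['ft_force']@R).round(1),'gap',round(s['finger_gap'],1),'tip',ctrl.tip_extent)
def link(lev,loop,g=(0,0)):
    # bar (+offset g in loop axes) in case x,z
    pin=np.array([12,144])+14*np.array([np.cos(lev-.105),np.sin(lev-.105)]); s=loop-lev-.045
    return pin+(g[0]-89.1)*np.array([np.cos(s),-np.sin(s)])+g[1]*np.array([np.sin(s),np.cos(s)])
E
python3 -c "
from h import *
st()"
```

```text
t2.85 grip case [-5.920e+01 -2.000e-01  2.885e+02] yawerr -0.04 zax [-6.e-04  2.e-04 -1.e+00] Fcase [ 0.6 -0.7 -0. ] gap 50.0 tip 72.6
```

>>> carry_out(travel=[[0, -0.07, -0.0], [0, 0, 1.0], [0, 0, 1.0], [0, 0, 1.0], [0, 0, 1.0], [0, 0, 1.0], [0, 0, 1.15], [0, 0, 0], [0, 0, 0]], roll=[0, 0, 0, 0, 0, 0, 0, 0, 0])

```text
clock: 3.6
ee_pos: [512.1, 6.7, 280.3]
tool_rot: [[0.365, 0.931, -0.002], [0.931, -0.365, 0.0], [-0.0, -0.002, -1.0]]
ft_force: [0.5, 0.0, 0.3]
finger_gap: 50.1
```

```bash
cat > look.py <<'E'
import sys
from h import *
tag=sys.argv[1]; box={'side':(175,120,100,110),'top':(205,170,110,110)}
t=[]
for n in('side','top'):
    im,d,K,T=grab(n,tag); u,v,w,h=box[n]
    t.append(cv2.resize(im[v:v+h,u:u+w,::-1],(int(w*4),int(h*4)),interpolation=cv2.INTER_CUBIC)[:,:398])
cv2.imwrite(f'pics/{tag}.png',np.hstack(t)); st()
E
python3 look.py d
```

```text
t3.70 grip case [-57.6   1.  227.9] yawerr -0.01 zax [ 9.e-04 -2.e-04 -1.e+00] Fcase [0.5 0.2 0.4] gap 49.9 tip 72.6
```

View pics/d.png

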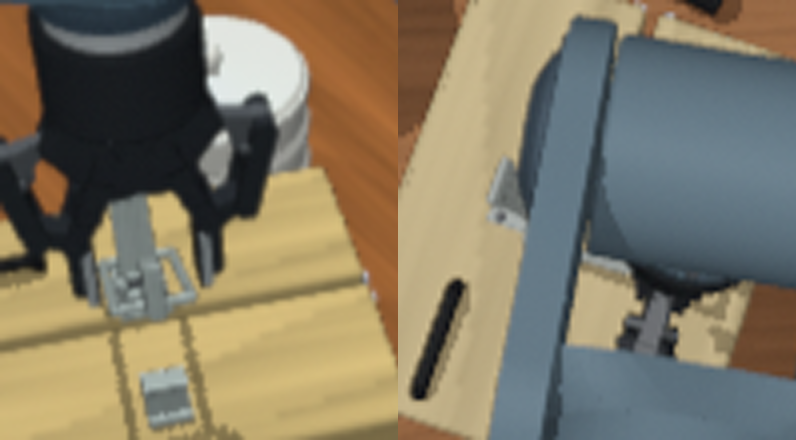

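In the side view the open fingers straddle the tab at (152,285), with the pads at about (88,275) and (210,262). The lever is clear of the gripper body. Closing lightly.

>>> carry_out(travel=[[0, 0, 0], [0, 0, 0], [0, 0, 0], [0, 0, 0], [0, 0, 0], [0, 0, 0], [0, 0, 0], [0, 0, 0]], roll=[0, 0, 0, 0, 0, 0, 0, 0], jaw=0.6, force=20)

```text
clock: 4.37
ee_pos: [512.8, 6.2, 281.8]
tool_rot: [[0.366, 0.931, 0.001], [0.931, -0.366, -0.001], [-0.0, 0.001, -1.0]]
ft_force: [-0.5, -2.1, 3.5]
finger_gap: 9.3
```

```bash
python3 - <<'E'
from h import *
from scipy.optimize import fsolve
st()
c=case(ctrl.get_state()['ee_pos'])-[0,0,54]
# grip point in loop axes from lever 1.08, slope .51
L0,P0=1.08,1.635
s=P0-L0-.045; b=link(L0,P0); o=c[[0,2]]-b
g=(o@[np.cos(s),-np.sin(s)],o@[np.sin(s),np.cos(s)]); print('bar',b,'g',g)
for gg in (g,(-14,20)):
  for bx,bz in [(-62,190),(-70,175),(-76,160),(-77,152),(-77.5,145),(-77,138),(-73,138),(-70,138),(-67,138)]:
    f=lambda v:link(v[0],v[1])-[bx,bz]
    v,_,ok,_=fsolve(f,[1.6,1.6],full_output=1); s=v[1]-v[0]-.045
    print(gg[0].__round__(1),(bx,bz),v.round(2),ok,'slope',s.round(2),'grip',link(*v,gg).round(1))
E
```

```text
t4.37 grip case [-57.9   1.  227.8] yawerr -0.02 zax [ 8.e-04 -5.e-04 -1.e+00] Fcase [-2.2 -0.3  3.5] gap 9.3 tip 72.6
bar [-57.90518288 199.08441913] g (np.float64(-13.987889016426795), np.float64(25.050149890809244))
-14.0 (-62, 190) [1.06 1.5 ] 1 slope 0.4 grip [-65.2 218.5]
-14.0 (-70, 175) [1.29 1.54] 1 slope 0.2 grip [-78.6 202.4]
-14.0 (-76, 160) [1.6  1.67] 1 slope 0.02 grip [-89.4 185.4]
-14.0 (-77, 152) [1.68 1.66] 1 slope -0.07 grip [-92.6 176.1]
-14.0 (-77.5, 145) [1.77 1.67] 1 slope -0.15 grip [-95.  167.8]
-14.0 (-77, 138) [1.83 1.65] 1 slope -0.22 grip [-96.2 159.3]
-14.0 (-73, 138) [1.54 1.36] 1 slope -0.22 grip [-92.2 159.3]
-14.0 (-70, 138) [1.31 1.14] 1 slope -0.22 grip [-89.  159.5]
-14.0 (-67, 138) [1.03 0.88] 1 slope -0.19 grip [-85.6 159.9]
-14 (-62, 190) [1.06 1.5 ] 1 slope 0.4 grip [-67.1 213.9]
-14 (-70, 175) [1.29 1.54] 1 slope 0.2 grip [-79.7 197.4]
-14 (-76, 160) [1.6  1.67] 1 slope 0.02 grip [-89.5 180.3]
-14 (-77, 152) [1.68 1.66] 1 slope -0.07 grip [-92.3 171. ]
-14 (-77.5, 145) [1.77 1.67] 1 slope -0.15 grip [-94.3 162.8]
-14 (-77, 138) [1.83 1.65] 1 slope -0.22 grip [-95.1 154.4]
-14 (-73, 138) [1.54 1.36] 1 slope -0.22 grip [-91.1 154.4]
-14 (-70, 138) [1.31 1.14] 1 slope -0.22 grip [-88.  154.5]
-14 (-67, 138) [1.03 0.88] 1 slope -0.19 grip [-84.6 154.9]
```

The grip holds the tab at a 9.3 mm gap. Now I'll pull it down and outwards along the computed path, in two chunks so I can watch the force.

>>> carry_out(travel=[[-0.165, 0, 0.24], [-0.165, 0, 0.24], [-0.165, 0, 0.24], [-0.165, 0, 0.24], [-0.2, 0, 0.28], [-0.2, 0, 0.28]], roll=[0, 0, 0, 0, 0, 0])

```text
clock: 4.87
ee_pos: [508.8, -3.5, 265.9]
tool_rot: [[0.366, 0.931, 0.001], [0.931, -0.366, 0.001], [0.001, 0.001, -1.0]]
ft_force: [2.7, 0.0, 2.3]
finger_gap: 9.7
```

>>> carry_out(travel=[[-0.2, 0, 0.28], [-0.2, 0, 0.28], [-0.2, 0, 0.28], [-0.2, 0, 0.28], [-0.16, 0, 0.285], [-0.16, 0, 0.285], [-0.16, 0, 0.285], [-0.16, 0, 0.285], [-0.16, 0, 0.285], [-0.16, 0, 0.285], [0, 0, 0], [0, 0, 0]], roll=[0, 0, 0, 0, 0, 0, 0, 0, 0, 0, 0, 0])

```text
clock: 5.87
ee_pos: [502.2, -19.7, 237.5]
tool_rot: [[0.366, 0.931, 0.0], [0.931, -0.366, 0.001], [0.001, -0.0, -1.0]]
ft_force: [5.2, 3.1, -0.8]
finger_gap: 9.4
```

```bash
cat > prof.py <<'E'
import sys
from h import *
tag=sys.argv[1]; cv=np.full((600,800,3),255,np.uint8)
for n,c in(('side',(0,0,255)),('top',(255,0,0))):
    im,d,K,T=grab(n,tag); W=world(d,K,T); hsv=cv2.cvtColor(im,cv2.COLOR_RGB2HSV); q=case(W)
    m=(d>0)&(hsv[...,1]<60)&(q[...,2]>133)&(abs(q[...,1])<30)&(abs(q[...,0])<130)&(q[...,2]<260)
    for (x,y,z),v in zip(q[m],hsv[...,2][m]):
        cv2.circle(cv,(int(400+x*4),int(560-(z-130)*4)),2,c if v>85 else (0,200,0),-1)
for x in range(-90,91,10): cv2.line(cv,(400+4*x,0),(400+4*x,599),(225,225,225) if x else (120,120,120),1)
for z in range(0,121,10): cv2.line(cv,(0,560-4*z),(799,560-4*z),(225,225,225) if z else (120,120,120),1)
im=np.load(f'{tag}_side.npz')['im'][130:230,180:265,::-1]
cv[:300,500:755]=cv2.resize(im,None,fx=3,fy=3,interpolation=cv2.INTER_CUBIC)
cv2.imwrite(f'pics/{tag}.png',cv); st()
E
python3 prof.py e
```

```text
t5.97 grip case [-85.9   1.3 183.5] yawerr -0.03 zax [ 1.e-04  5.e-04 -1.e+00] Fcase [ 4.7 -3.  -0.1] gap 9.1 tip 72.6
```

View pics/e.png

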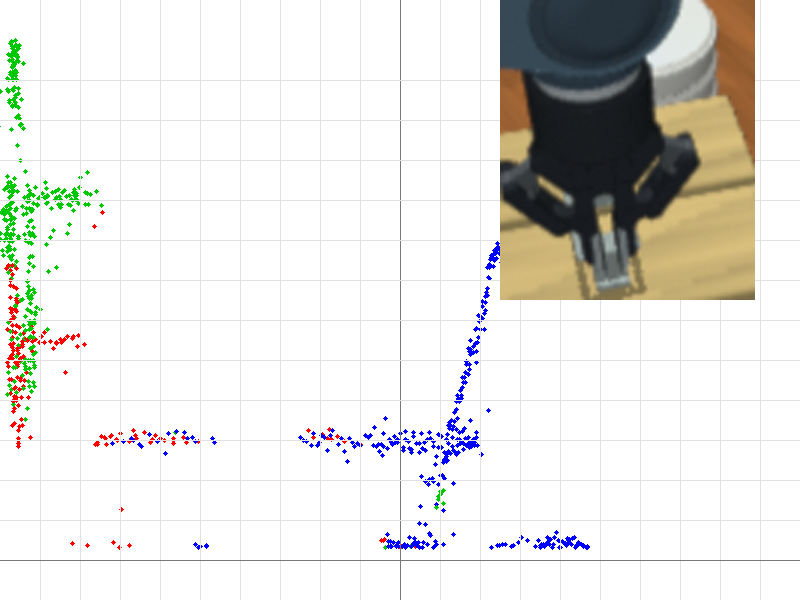

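The loop is now level, with wire tops at z≈160, and the lever stands at about 1.34 rad. That matches a tab pivoting about the grasp point, with the bar at about (-72, 157). I'll keep pulling out and then go down.

>>> carry_out(travel=[[-0.2, 0, 0.05], [-0.2, 0, 0.05], [-0.2, 0, 0.05], [-0.06, 0, 0.28], [-0.06, 0, 0.28], [-0.06, 0, 0.28], [-0.06, 0, 0.28], [-0.06, 0, 0.28], [0, 0, 0]], roll=[0, 0, 0, 0, 0, 0, 0, 0, 0])

```text
clock: 6.72
ee_pos: [498.8, -28.6, 221.8]
tool_rot: [[0.366, 0.931, -0.001], [0.931, -0.366, -0.001], [-0.001, -0.0, -1.0]]
ft_force: [3.4, -2.7, 1.0]
finger_gap: 9.5
```

```bash
cat > est.py <<'E'
from h import *
from scipy.optimize import fsolve
st(); c=(case(ctrl.get_state()['ee_pos'])-[0,0,54])[[0,2]]
v=fsolve(lambda v:link(v[0],v[1],(-14,25))-c,[1.6,1.6]); print('lever,loop',v.round(2),'slope',(v[1]-v[0]-.045).round(2),'bar',link(*v).round(1))
E
python3 est.py
```

```text
t6.72 grip case [-95.4   1.3 167.8] yawerr -0.03 zax [-7.e-04 -7.e-04 -1.e+00] Fcase [-1.3 -4.2  1. ] gap 9.5 tip 72.6
lever,loop [1.8 1.7] slope -0.14 bar [-78. 145.]
```

>>> carry_out(travel=[[-0.04, 0, 0.2], [-0.04, 0, 0.2], [-0.02, 0, 0.2], [0, 0, 0.2], [0, 0, 0], [0, 0, 0]], roll=[0, 0, 0, 0, 0, 0])

```text
clock: 7.22
ee_pos: [498.6, -29.2, 214.2]
tool_rot: [[0.366, 0.931, -0.0], [0.931, -0.366, -0.0], [-0.0, -0.0, -1.0]]
ft_force: [1.9, -2.1, 0.5]
finger_gap: 9.3
```

```bash
python3 est.py; python3 prof.py f
```

```text
t7.22 grip case [-96.1   1.3 160.2] yawerr -0.01 zax [-2.e-04 -3.e-04 -1.e+00] Fcase [-1.3 -2.5  0.5] gap 9.3 tip 72.6
lever,loop [1.82 1.65] slope -0.22 bar [-77.  138.8]
t7.32 grip case [-96.1   1.3 160.3] yawerr -0.01 zax [-2.e-04 -3.e-04 -1.e+00] Fcase [-1.4 -2.7  1.2] gap 9.3 tip 72.6
```

View pics/f.png

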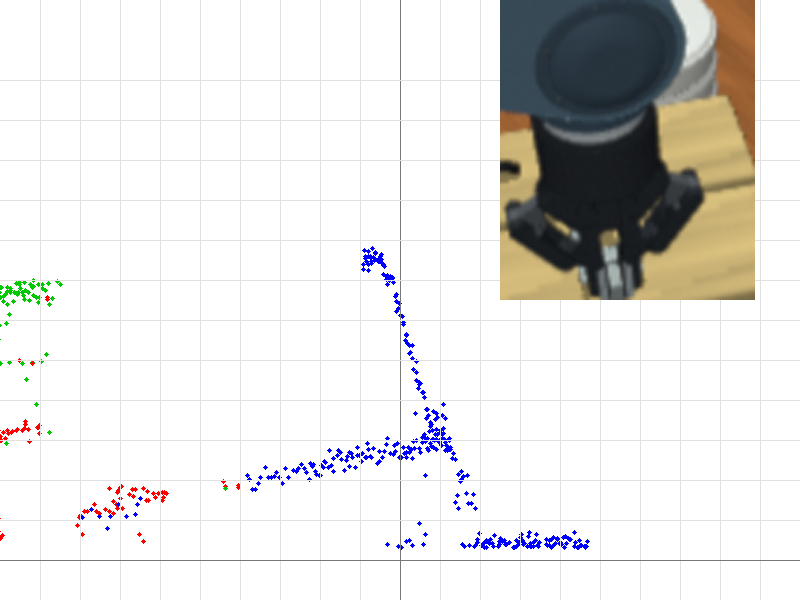

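The profile agrees: the bar sits at about (-78, 139), out beyond the lip (which ends near -72). With the shell ajar its deck hangs about 3 mm lower, so I'll lower a little more before drawing in.

>>> carry_out(travel=[[0, 0, 0.1], [0, 0, 0.1], [0, 0, 0.05], [0, 0, 0]], roll=[0, 0, 0, 0])

```text
clock: 7.65
ee_pos: [498.6, -29.2, 211.8]
tool_rot: [[0.366, 0.931, -0.0], [0.931, -0.366, -0.0], [-0.0, 0.0, -1.0]]
ft_force: [2.5, -2.7, 2.4]
finger_gap: 9.4
```

>>> carry_out(travel=[[0.1, 0, 0], [0.1, 0, 0], [0.1, 0, 0], [0.1, 0, 0], [0, 0, 0], [0, 0, 0]], roll=[0, 0, 0, 0, 0, 0])

```text
clock: 8.15
ee_pos: [499.9, -25.9, 211.8]
tool_rot: [[0.366, 0.931, -0.001], [0.931, -0.366, -0.002], [-0.002, -0.0, -1.0]]
ft_force: [1.7, -4.9, 1.9]
finger_gap: 9.3
```

```bash
python3 est.py
```

```text
t8.15 grip case [-92.5   1.3 157.8] yawerr -0.0 zax [-8.0e-04 -1.6e-03 -1.0e+00] Fcase [-3.9 -3.3  1.9] gap 9.3 tip 72.6
lever,loop [1.56 1.37] slope -0.24 bar [-73.  136.8]
```

>>> carry_out(travel=[[0.1, 0, 0], [0.1, 0, 0], [0, 0, 0], [0, 0, 0]], roll=[0, 0, 0, 0])

```text
clock: 8.48
ee_pos: [500.6, -24.1, 211.7]
tool_rot: [[0.366, 0.931, -0.001], [0.931, -0.366, -0.002], [-0.002, -0.0, -1.0]]
ft_force: [1.1, -5.5, 0.7]
finger_gap: 9.8
```

>>> carry_out(travel=[[0.1, 0, 0], [0, 0, 0], [0, 0, 0]], roll=[0, 0, 0])

```text
clock: 8.73
ee_pos: [500.9, -23.3, 211.8]
tool_rot: [[0.366, 0.931, -0.001], [0.931, -0.366, -0.002], [-0.002, -0.0, -1.0]]
ft_force: [1.1, -5.3, 2.2]
finger_gap: 9.2
```

```bash
python3 est.py
```

```text
t8.73 grip case [-89.6   1.3 157.8] yawerr 0.0 zax [-9.e-04 -2.e-03 -1.e+00] Fcase [-4.5 -2.9  2.2] gap 9.2 tip 72.6
lever,loop [1.35 1.17] slope -0.23 bar [-70.3 136.7]
```

>>> carry_out(travel=[[0.1, 0, 0], [0, 0, 0], [0, 0, 0]], roll=[0, 0, 0])

```text
clock: 8.98
ee_pos: [501.3, -22.6, 211.8]
tool_rot: [[0.366, 0.931, -0.001], [0.931, -0.366, -0.003], [-0.003, -0.0, -1.0]]
ft_force: [-0.8, -6.2, 1.1]
finger_gap: 9.8
```

>>> carry_out(travel=[[0.1, 0, 0], [0, 0, 0], [0, 0, 0]], roll=[0, 0, 0])

```text
clock: 9.23
ee_pos: [501.6, -21.9, 212.0]
tool_rot: [[0.365, 0.931, -0.002], [0.931, -0.365, -0.004], [-0.004, -0.0, -1.0]]
ft_force: [-0.9, -8.0, 3.5]
finger_gap: 9.3
```

```bash
python3 est.py
```

```text
t9.23 grip case [-88.1   1.2 158. ] yawerr 0.03 zax [-0.0015 -0.0036 -1.    ] Fcase [-7.7 -2.1  3.5] gap 9.3 tip 72.6
lever,loop [1.24 1.06] slope -0.23 bar [-68.9 136.7]
```

>>> carry_out(travel=[[0.1, 0, 0], [0, 0, 0], [0, 0, 0]], roll=[0, 0, 0])

```text
clock: 9.48
ee_pos: [501.9, -21.3, 212.0]
tool_rot: [[0.365, 0.931, -0.002], [0.931, -0.365, -0.004], [-0.005, -0.0, -1.0]]
ft_force: [-1.6, -7.8, 3.4]
finger_gap: 9.2
```

```bash
python3 est.py; python3 prof.py g
```

```text
t9.48 grip case [-87.5   1.1 158. ] yawerr 0.03 zax [-0.002  -0.0044 -1.    ] Fcase [-7.9 -1.4  3.4] gap 9.2 tip 72.6
lever,loop [1.18 1.01] slope -0.22 bar [-68.3 136.7]
t9.58 grip case [-87.4   1.1 158.1] yawerr 0.04 zax [-0.002  -0.0044 -1.    ] Fcase [-10.1  -2.2   4.3] gap 9.5 tip 72.6
```

View pics/g.png

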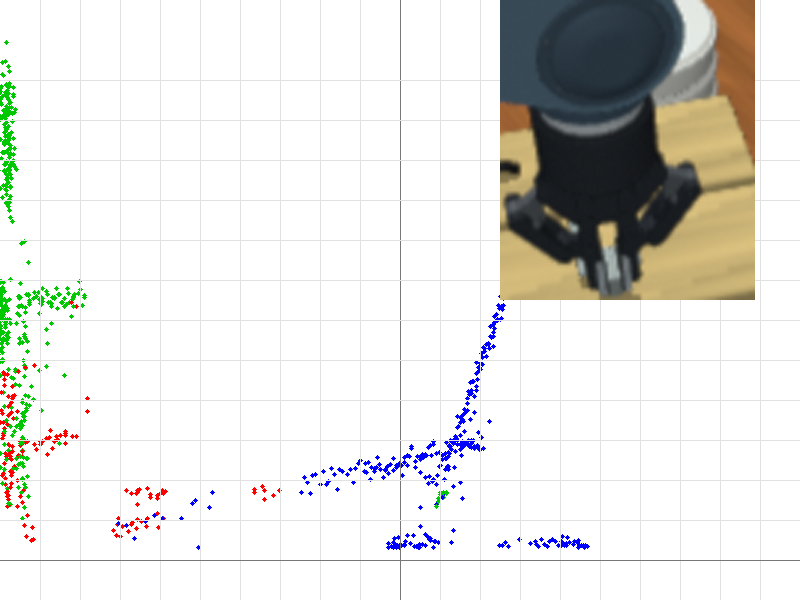

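The side profile shows the lever at about 1.2 rad. The bar (tops at z≈139) is under the lip level (147) at x≈-68.5, with the lip's edge at about -69.5. It needs to come in another millimetre or two.

>>> carry_out(travel=[[0.1, 0, 0], [0, 0, 0], [0, 0, 0]], roll=[0, 0, 0])

```text
clock: 9.83
ee_pos: [502.2, -20.6, 212.1]
tool_rot: [[0.365, 0.931, -0.002], [0.931, -0.365, -0.005], [-0.006, -0.0, -1.0]]
ft_force: [-2.6, -10.2, 4.4]
finger_gap: 9.5
```

>>> carry_out(travel=[[0.1, 0, 0], [0, 0, 0], [0, 0, 0]], roll=[0, 0, 0])

```text
clock: 10.08
ee_pos: [502.5, -20.0, 212.3]
tool_rot: [[0.365, 0.931, -0.003], [0.931, -0.365, -0.006], [-0.007, -0.0, -1.0]]
ft_force: [-4.1, -11.4, 5.4]
finger_gap: 9.8
```

```bash
python3 est.py
```

```text
t10.08 grip case [-86.    1.  158.3] yawerr 0.06 zax [-0.0026 -0.006  -1.    ] Fcase [-12.1  -0.3   5.4] gap 9.8 tip 72.6
lever,loop [1.06 0.9 ] slope -0.21 bar [-67.1 136.8]
```

>>> carry_out(travel=[[0.08, 0, 0], [0, 0, 0], [0, 0, 0], [0, 0, 0]], roll=[0, 0, 0, 0])

```text
clock: 10.42
ee_pos: [502.7, -19.6, 212.5]
tool_rot: [[0.365, 0.931, -0.003], [0.931, -0.365, -0.007], [-0.008, -0.0, -1.0]]
ft_force: [-4.8, -13.7, 5.7]
finger_gap: 9.1
```

```bash
python3 est.py
```

```text
t10.42 grip case [-85.6   1.  158.5] yawerr 0.06 zax [-0.0032 -0.0069 -1.    ] Fcase [-14.5  -0.6   5.7] gap 9.1 tip 72.6
lever,loop [1.03 0.87] slope -0.21 bar [-66.8 136.9]
```

The force has risen to about 14 N with the lever near 1.0 rad, so the loop is snug. I'll let go, lift clear and look.

>>> carry_out(travel=[[0, 0, 0], [0, 0, 0], [0, 0, 0], [0, 0, 0], [0, 0, 0], [0, 0, 0]], roll=[0, 0, 0, 0, 0, 0], jaw=4)

```text
clock: 10.92
ee_pos: [503.1, -17.0, 211.7]
tool_rot: [[0.366, 0.931, -0.001], [0.931, -0.366, 0.0], [0.0, -0.001, -1.0]]
ft_force: [0.1, -1.2, -1.2]
finger_gap: 40.1
```

>>> carry_out(travel=[[0, 0, -1], [0, 0, -2], [0, 0, -3], [0, 0, -3], [0, 0, -3], [-2, 0, -2], [-3, 3, 0], [-3, 3, 0], [-3, 3, 0], [0, 0, 0]], roll=[0, 0, 0, 0, 0, 0, 0, 0, 0, 0], jaw=0)

```text
clock: 11.75
ee_pos: [547.3, -155.8, 352.5]
tool_rot: [[0.371, 0.929, 0.001], [0.929, -0.371, -0.002], [-0.002, 0.002, -1.0]]
ft_force: [-0.6, -0.1, -0.7]
finger_gap: -0.1
```

```bash
python3 prof.py i
```

```text
t11.85 grip case [-192.6  -87.6  298.1] yawerr -0.14 zax [-4.e-04  5.e-04 -1.e+00] Fcase [ 0.8  0.3 -0.1] gap 0.2 tip 72.6
```

View pics/i.png

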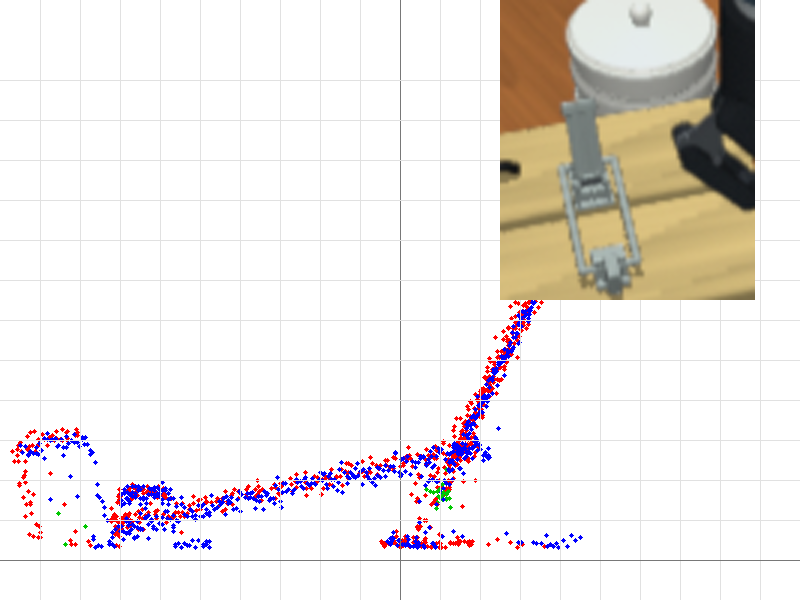

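Released, the loop stays hooked. The bar (top z≈141) lies under the lip (147) at about 3–4 mm out, and the lever is at about 1.04 rad. Next the closed fingertips go to just above the lever's upper face.

>>> carry_out(travel=[[2.63, -1.11, 0], [2.63, -1.11, 0], [2.63, -1.11, 0], [2.63, -1.11, 0], [2.63, -1.11, 0], [2.63, -1.11, 0], [2.63, -1.11, 0], [2.63, -1.11, 0], [0, 0, 1], [0, 0, 1.5], [0, 0, 1.5], [0, 0, 1.5], [0, 0, 0.6], [0, 0, 0]], roll=[0, 0, 0, 0, 0, 0, 0, 0, 0, 0, 0, 0, 0, 0])

```text
clock: 13.02
ee_pos: [538.9, 78.2, 289.1]
tool_rot: [[0.365, 0.931, -0.004], [0.931, -0.365, 0.0], [-0.001, -0.004, -1.0]]
ft_force: [0.8, 0.1, 0.5]
finger_gap: 0.2
```

```bash
cat > tip.py <<'E'
from h import *
st(); s=ctrl.get_state(); c=case(s['ee_pos']); print('corner x,z',(c[0]+11).round(1),(c[2]-72.6).round(1),'y',c[1].round(1))
E
python3 tip.py; python3 look.py j
```

```text
t13.02 grip case [ 18.7   3.1 235.1] yawerr 0.02 zax [-3.7e-03  2.0e-04 -1.0e+00] Fcase [ 0.4 -0.7  0.5] gap 0.2 tip 72.6
corner x,z 29.7 216.5 y 3.1
t13.12 grip case [ 18.9   1.8 237.5] yawerr 0.0 zax [ 6.e-04 -0.e+00 -1.e+00] Fcase [ 1.  -0.3  1. ] gap -0.0 tip 72.6
```

View pics/j.png

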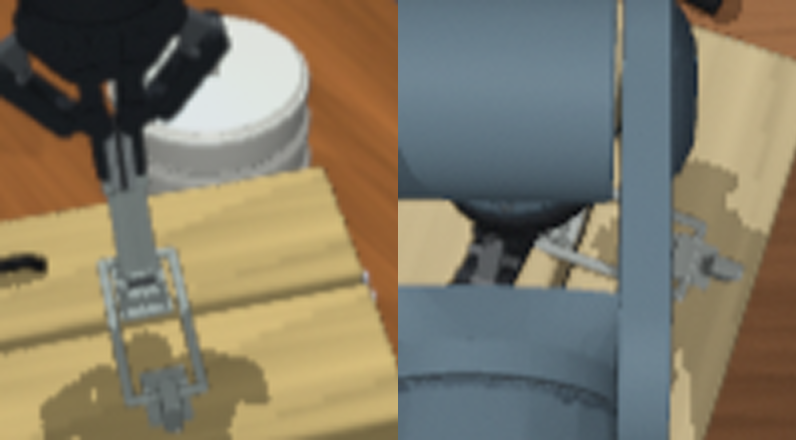

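The closed fingertips are centred in front of the lever's upper end (side view, fingers at (122,165), lever at (132,210)). Lowering, then following the lever's arc in short chunks.

>>> carry_out(travel=[[0, 0, 0.7], [0, 0.05, 0.7], [0, 0, 0.6], [0.17, 0, 0.1], [0.17, 0, 0.1], [0, 0, 0], [0, 0, 0]], roll=[0, 0, 0, 0, 0, 0, 0])

```text
clock: 13.7
ee_pos: [542.1, 81.0, 269.1]
tool_rot: [[0.366, 0.931, 0.0], [0.931, -0.366, 0.0], [0.0, 0.0, -1.0]]
ft_force: [-0.6, 0.8, -0.0]
finger_gap: -0.2
```

```bash
python3 tip.py
```

```text
t13.70 grip case [ 22.4   1.  215.1] yawerr -0.0 zax [ 4.e-04  0.e+00 -1.e+00] Fcase [ 0.6  0.8 -0. ] gap -0.2 tip 72.6
corner x,z 33.4 196.5 y 1.0
```

>>> carry_out(travel=[[0.2, 0, 0.12], [0.2, 0, 0.12], [0.22, 0, 0.14], [0.22, 0, 0.14], [0, 0, 0]], roll=[0, 0, 0, 0, 0])

```text
clock: 14.12
ee_pos: [545.4, 89.0, 264.0]
tool_rot: [[0.366, 0.931, 0.001], [0.931, -0.366, 0.0], [0.0, 0.001, -1.0]]
ft_force: [0.8, -0.8, 1.7]
finger_gap: -0.0
```

>>> carry_out(travel=[[0.2, 0, 0.15], [0.2, 0, 0.15], [0, 0, 0]], roll=[0, 0, 0])

```text
clock: 14.37
ee_pos: [546.8, 92.6, 260.7]
tool_rot: [[0.366, 0.931, 0.001], [0.931, -0.366, 0.0], [0.0, 0.001, -1.0]]
ft_force: [-0.0, -0.8, 2.7]
finger_gap: -0.2
```

```bash
python3 tip.py
```

```text
t14.37 grip case [ 35.    1.  206.7] yawerr -0.01 zax [ 7.e-04  1.e-04 -1.e+00] Fcase [-0.8 -0.3  2.7] gap -0.2 tip 72.6
corner x,z 46.0 188.1 y 1.0
```

>>> carry_out(travel=[[0.18, 0, 0.17], [0.17, 0, 0.18], [0.17, 0, 0.18], [0.17, 0, 0.18], [0.17, 0, 0.18], [0, 0, 0]], roll=[0, 0, 0, 0, 0, 0])

```text
clock: 14.87
ee_pos: [549.7, 100.6, 251.4]
tool_rot: [[0.366, 0.931, -0.0], [0.931, -0.366, 0.0], [0.0, -0.0, -1.0]]
ft_force: [0.3, -1.4, 2.7]
finger_gap: 0.2
```

>>> carry_out(travel=[[0.13, 0, 0.18], [0.13, 0, 0.18], [0.12, 0, 0.18], [0.12, 0, 0.18], [0.12, 0, 0.18], [0, 0, 0]], roll=[0, 0, 0, 0, 0, 0])

```text
clock: 15.37
ee_pos: [551.7, 106.3, 242.0]
tool_rot: [[0.366, 0.931, -0.001], [0.931, -0.366, 0.0], [-0.0, -0.001, -1.0]]
ft_force: [1.3, -1.0, 1.9]
finger_gap: -0.0
```

```bash
python3 tip.py
```

```text
t15.37 grip case [ 49.5   1.4 188. ] yawerr -0.01 zax [-9.e-04  0.e+00 -1.e+00] Fcase [-0.5 -1.6  1.9] gap -0.0 tip 72.6
corner x,z 60.5 169.4 y 1.4
```

Forces are lower than expected, so I'll check numerically that the loop is still hooked.

```bash
cat > chk.py <<'E'
import sys
from h import *
tag=sys.argv[1]
if len(sys.argv)<3: grab('side',tag)
D=np.load(f'{tag}_side.npz'); q=case(world(D['d'],D['K'],D['T'])); hsv=cv2.cvtColor(D['im'],cv2.COLOR_RGB2HSV)
g=(D['d']>0)&(hsv[...,1]<60)&(hsv[...,2]>85)&(q[...,2]>131)&(q[...,2]<210)
p=q[g&(abs(abs(q[...,1])-20)<5)&(q[...,0]>-62)&(q[...,0]<0)&(q[...,2]>136)]
f=np.polyfit(p[:,0],p[:,2],1); print('arms n',len(p),'slope',f[0].round(3),'z at -65',np.polyval(f,-65).round(1))
k=q[g&(abs(q[...,1])<12)&(q[...,0]>-80)&(q[...,0]<-45)&(q[...,2]>143)&(q[...,2]<152)]
if len(k): print('lip',len(k),np.percentile(k[:,0],[3,50,97]).round(1),'z',np.median(k[:,2]).round(1))
b=q[g&(abs(abs(q[...,1])-18)<5)&(q[...,0]<-60)&(q[...,0]>-85)&(q[...,2]>133)]
if len(b): print('bar ends',len(b),np.percentile(b[:,0],[3,50,97]).round(1),'z',np.percentile(b[:,2],[3,50,97]).round(1))
E
for t in g i; do python3 chk.py $t old; done; python3 chk.py k; python3 tip.py
```

```text
arms n 10 slope 0.257 z at -65 138.9
lip 16 [-67.8 -62.8 -58.9] z 146.7
bar ends 17 [-81.5 -68.  -60.6] z [136.  138.9 193.9]
arms n 128 slope 0.222 z at -65 140.1
lip 49 [-70.3 -64.4 -58.5] z 146.8
bar ends 37 [-71.4 -68.1 -61. ] z [136.5 140.  142.4]
arms n 118 slope 0.113 z at -65 141.2
lip 39 [-68.1 -60.5 -54.6] z 148.2
bar ends 27 [-67.5 -65.  -61.1] z [137.4 141.9 143.6]
t15.42 grip case [ 49.4   1.5 188. ] yawerr -0.01 zax [-1.2e-03  1.0e-04 -1.0e+00] Fcase [-0.6  0.   0.8] gap -0.1 tip 72.6
corner x,z 60.4 169.4 y 1.5
```

The keeper has been drawn in about 3 mm with the bar still under its lip, so it is hooked. I'll continue down.

>>> carry_out(travel=[[0.1, 0, 0.18], [0.09, 0, 0.19], [0.09, 0, 0.19], [0.08, 0, 0.19], [0.08, 0, 0.19], [0, 0, 0]], roll=[0, 0, 0, 0, 0, 0])

```text
clock: 15.92
ee_pos: [553.3, 110.4, 232.6]
tool_rot: [[0.366, 0.931, -0.001], [0.931, -0.366, 0.0], [0.0, -0.001, -1.0]]
ft_force: [-0.3, 0.5, -0.5]
finger_gap: -0.1
```

>>> carry_out(travel=[[0.05, 0, 0.18], [0.05, 0, 0.18], [0.04, 0, 0.18], [0.02, 0, 0.15], [0, 0, 0]], roll=[0, 0, 0, 0, 0])

```text
clock: 16.33
ee_pos: [554.0, 111.9, 226.0]
tool_rot: [[0.366, 0.931, -0.0], [0.931, -0.366, 0.0], [0.0, -0.0, -1.0]]
ft_force: [-0.6, -0.1, -0.1]
finger_gap: 0.0
```

```bash
python3 tip.py
```

```text
t16.33 grip case [ 55.5   1.3 172. ] yawerr -0.02 zax [-4.e-04  2.e-04 -1.e+00] Fcase [-0.3  0.5 -0.1] gap 0.0 tip 72.6
corner x,z 66.5 153.4 y 1.3
```

>>> carry_out(travel=[[0, 0, 0.15], [0, 0, 0.1], [0, 0, 0.1], [0, 0, 0]], roll=[0, 0, 0, 0])

```text
clock: 16.67
ee_pos: [554.0, 111.7, 222.7]
tool_rot: [[0.366, 0.931, -0.0], [0.931, -0.366, -0.0], [-0.0, -0.0, -1.0]]
ft_force: [-1.2, 0.2, -0.2]
finger_gap: -0.5
```

```bash
python3 tip.py; python3 chk.py l
```

```text
t16.67 grip case [ 55.4   1.3 168.7] yawerr -0.02 zax [-4.e-04 -0.e+00 -1.e+00] Fcase [-0.3  1.2 -0.2] gap -0.5 tip 72.6
corner x,z 66.4 150.1 y 1.3
arms n 113 slope 0.041 z at -65 141.8
lip 36 [-66.7 -61.8 -55.7] z 148.7
bar ends 27 [-67.2 -64.8 -60.5] z [138.9 141.8 143.8]
```

>>> carry_out(travel=[[0, 0, 0.1], [0, 0, 0], [0, 0, 0]], roll=[0, 0, 0])

```text
clock: 16.97
ee_pos: [554.1, 111.7, 222.0]
tool_rot: [[0.366, 0.931, -0.0], [0.931, -0.366, 0.0], [0.0, -0.0, -1.0]]
ft_force: [0.1, -0.8, 0.5]
finger_gap: -0.1
```

>>> carry_out(travel=[[0, 0, 0.07], [0, 0, 0], [0, 0, 0]], roll=[0, 0, 0])

```text
clock: 17.22
ee_pos: [554.1, 111.7, 221.2]
tool_rot: [[0.366, 0.931, -0.0], [0.931, -0.366, -0.0], [-0.0, -0.0, -1.0]]
ft_force: [-0.0, -0.6, 0.8]
finger_gap: -0.1
```

>>> carry_out(travel=[[0, 0, 0.06], [0, 0, 0], [0, 0, 0]], roll=[0, 0, 0])

```text
clock: 17.47
ee_pos: [554.1, 111.7, 220.7]
tool_rot: [[0.366, 0.931, -0.0], [0.931, -0.366, 0.0], [-0.0, -0.0, -1.0]]
ft_force: [-0.3, -0.4, -0.1]
finger_gap: -0.1
```

>>> carry_out(travel=[[0, 0, 0.06], [0, 0, 0], [0, 0, 0]], roll=[0, 0, 0])

```text
clock: 17.72
ee_pos: [554.2, 111.7, 220.5]
tool_rot: [[0.366, 0.931, 0.0], [0.931, -0.366, -0.0], [-0.0, 0.0, -1.0]]
ft_force: [-1.8, 0.0, 4.4]
finger_gap: 0.3
```

Contact at 4.4 N. I'll add a little at a time.

>>> carry_out(travel=[[0, 0, 0.05], [0, 0, 0], [0, 0, 0]], roll=[0, 0, 0])

```text
clock: 17.97
ee_pos: [554.2, 111.7, 220.4]
tool_rot: [[0.366, 0.931, 0.0], [0.931, -0.366, -0.0], [-0.0, 0.0, -1.0]]
ft_force: [-3.4, -0.0, 5.9]
finger_gap: 0.4
```

>>> carry_out(travel=[[0, 0, 0.02], [0, 0, 0], [0, 0, 0]], roll=[0, 0, 0])

```text
clock: 18.22
ee_pos: [554.2, 111.8, 220.4]
tool_rot: [[0.366, 0.931, 0.0], [0.931, -0.366, -0.0], [-0.0, 0.0, -1.0]]
ft_force: [-4.3, 0.4, 8.4]
finger_gap: -0.3
```

>>> carry_out(travel=[[0, 0, 0.04], [0, 0, 0], [0, 0, 0], [0, 0, 0]], roll=[0, 0, 0, 0])

```text
clock: 18.55
ee_pos: [554.3, 111.7, 220.3]
tool_rot: [[0.366, 0.931, 0.0], [0.931, -0.366, -0.0], [-0.0, 0.0, -1.0]]
ft_force: [-5.7, 0.1, 7.9]
finger_gap: 0.2
```

>>> carry_out(travel=[[0, 0, 0], [0, 0, 0], [0, 0, 0], [0, 0, 0], [0, 0, 0], [0, 0, 0], [0, 0, 0], [0, 0, 0]], roll=[0, 0, 0, 0, 0, 0, 0, 0])

```text
clock: 19.22
ee_pos: [554.3, 111.8, 220.3]
tool_rot: [[0.366, 0.931, 0.0], [0.931, -0.366, -0.0], [-0.0, 0.0, -1.0]]
ft_force: [-4.2, 0.8, 9.0]
finger_gap: -0.1
```

```bash
python3 tip.py; python3 chk.py m
```

```text
t19.22 grip case [ 55.5   1.  166.3] yawerr -0.0 zax [ 1.e-04 -2.e-04 -1.e+00] Fcase [-0.8  4.2  9. ] gap -0.1 tip 72.6
corner x,z 66.5 147.7 y 1.0
arms n 116 slope 0.04 z at -65 141.7
lip 38 [-67.4 -61.7 -54.3] z 148.2
bar ends 25 [-66.6 -64.4 -60.7] z [138.4 141.5 143.9]
```

Held at about 9–10 N for over 0.6 s. One slightly firmer hold, then lift off and look.

>>> carry_out(travel=[[0, 0, 0.03], [0, 0, 0], [0, 0, 0], [0, 0, 0], [0, 0, 0], [0, 0, 0]], roll=[0, 0, 0, 0, 0, 0])

```text
clock: 19.77
ee_pos: [554.3, 111.7, 220.3]
tool_rot: [[0.366, 0.931, 0.0], [0.931, -0.366, -0.0], [-0.0, 0.0, -1.0]]
ft_force: [-5.9, -0.3, 10.1]
finger_gap: -0.1
```

>>> carry_out(travel=[[0, 0, -0.3], [0, 0, -1], [0, 0, -2], [0, 0, -3], [0, 0, -3], [0, 0, -3], [-2, 3, -1], [-2, 3, 0], [-2, 3, 0], [-2, 3, 0], [-2, 3, 0], [0, 0, 0], [0, 0, 0]], roll=[0, 0, 0, 0, 0, 0, 0, 0, 0, 0, 0, 0, 0])

```text
clock: 20.85
ee_pos: [657.6, -37.9, 351.2]
tool_rot: [[0.368, 0.93, -0.001], [0.93, -0.368, 0.0], [0.0, -0.001, -1.0]]
ft_force: [-1.2, 1.0, 0.1]
finger_gap: -0.5
```

```bash
python3 prof.py n; python3 chk.py n old
python3 - <<'E'
from h import *
# bystander check: changed pixels outside the case/arm, start vs now
a=np.load('a_top.npz')['im'].astype(int); b=np.load('n_top.npz')['im'].astype(int)
for nm,(u,v,r) in dict(tiers=(170,165,36),torch=(265,159,26),top=(323,195,14),disp=(343,252,20)).items():
    d=abs(a-b)[v-r:v+r,u-r:u+r].sum(-1); print(nm,'changed frac',(d>60).mean().round(3))
E
```

```text
t20.95 grip case [ -44.4 -148.5  297.6] yawerr -0.01 zax [-4.e-04  4.e-04 -1.e+00] Fcase [ 0.1 -0.7  0.5] gap 0.3 tip 72.6
arms n 113 slope 0.046 z at -65 141.6
lip 38 [-71.6 -61.9 -53.9] z 148.7
bar ends 25 [-66.9 -64.7 -60.8] z [139.6 141.4 143.2]
tiers changed frac 0.0
torch changed frac 0.666
top changed frac 1.0
disp changed frac 0.586
```

View pics/n.png

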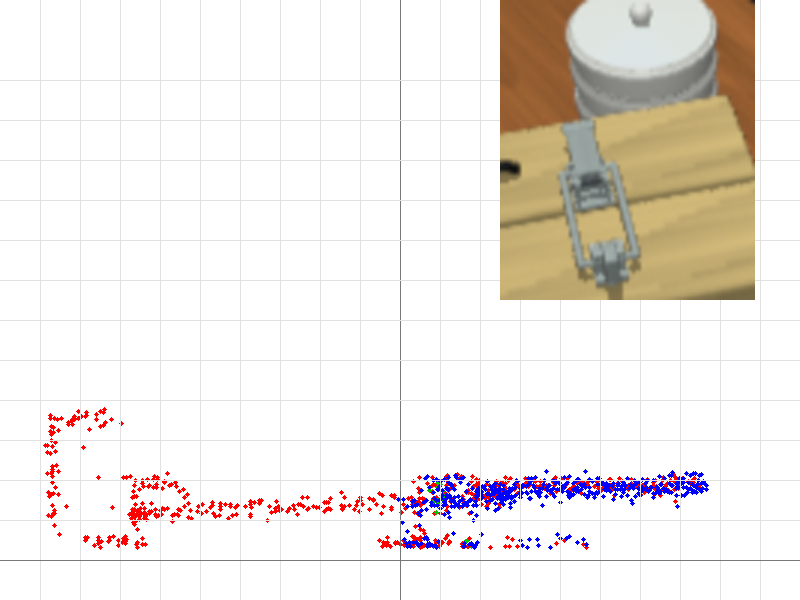

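The lever is flat (upper face level at z≈148), the loop is level and hooked under the lip, and the seam is closed. The top-view pixel differences come from the arm covering the torch, top and dispenser, so I'll check those from the side view and then hand in.

```bash
python3 - <<'E'
from h import *
a=np.load('a_side.npz')['im'].astype(int); b=np.load('n_side.npz')['im'].astype(int)
for nm,(u,v,w,h) in dict(torch=(274,185,20,46),top=(274,248,30,28),disp=(222,258,36,66)).items():
    d=abs(a-b)[v:v+h,u:u+w].sum(-1); print(nm,'changed frac',(d>60).mean().round(3))
ctrl.hand_in()
E
```

```text
torch changed frac 0.021
top changed frac 0.02
disp changed frac 0.154
the job is handed in; nothing more can be done
```

The case is latched and the job is handed in at about 21 s. I pinched the tab, swung the loop over the lip and drew it snug. Finger force there peaked at about 15 N and the lever stood at about 1.0 rad. I then pressed the lever home with the closed fingertips and held it at about 8–10 N for over 1 s.

**Last checks, after lifting off:**
- **Latch:** the lever lies flat, and the bar is still under the keeper's lip, by my estimate about 3 mm out from the face.
- **Shell:** it has been drawn in and the seam looks closed, but I did not measure its angle as such.
- **Robot:** it stands clear and touches nothing.

**Bystanders:** the dishes look unchanged in the top view, but the arm hid the other three there. In the side view the torch and top changed about 2%. The dispenser area changed 15%. I think that is the arm's shadow, since nothing went near it, but I did not confirm it.

The force while turning the lever down was lower than the text suggested, about 3 N at the moments I read it. During the hold there was also a sideways force of about 4–6 N on the tool that I did not trace.

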